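# Trim the dose with the inner knob of a nested dial

## Robot

A 6-joint arm with a two-finger parallel gripper is mounted at the origin on the work surface. World frame = base frame: x ahead of the robot, y to its left, z up, the work surface at z = 0. Lengths are in m, angles in rad, forces in N, time in s.
With the tool pointing down it reaches from about 0.35 to 0.775 m from the base axis. Payload 7.3 kg.
Tool frame: the origin (TCP) lies at the very end of the fingers, on their centre line; the grasp point (between the pads) lies r.pinch_z behind it (r.pinch_z is the distance from the TCP to the grasp point, in m); z points along the fingers, y is the direction in which the jaws open and shut (so a half turn about z gives the same grasp; the last joint's range is limited). The gripper opens to 92 mm and grips with 3 to 60 N. Pads are 19 mm wide; open, the fingers measure 130 mm over their backs; the gripper's body (75 mm by 190 mm) begins 47 mm behind the grasp point.
Start: joints at [1.014, 0.342, 1.524, -0, 1.275, -0.146], TCP at [0.21, 0.481, 0.227] pointing down, gripper open.
Joint ranges: [-2.53, 2.53], [-0.77, 2.02], [0.04, 2.7], [-1, 4.14], [0.28, 2.66], [-3.11, 3.11]. Speed limits (rad/s): [2.57, 2.57, 3.14, 3.14, 3.14, 3.14].

## Interface

Orientations are given as a unit quaternion [x, y, z, w].
In Python, from cell import sensors, camera, job, r gives the robot as it stands.
- The arm moves only by the tool servo_tool, never from a script. Its argument "deltas" is a list of rows, each a list of 2 entries, a list of its own where there are three numbers: the shift along the world's x, y, z in m, then the turn about the world's z in degrees. In form: [[[tx, ty, tz], twist], ...]. A call has 1 to 12 rows; each row shifts and turns the pose as measured when the row begins; what a row does not reach is not made up. A row lasts 1/8 s, in which the tool goes at most 62.5 mm and 10.7 degrees, less where a joint would pass 70% of its speed; a pose out of reach is approached as far as the arm can. A call is refused whole if a number of a shift passes 0.0625 or a number of a turn 10.7, either way. A call with a gripper value outside its range is refused whole. "grip" is the opening, from 0 (shut) to 1 (fully open), set as the call begins (left out, the last holds). The fingers move at their own pace and stop on an object; the grip force is fixed at half the most. Time passes only in rows, so rows that do not move let the fingers close. It gives the time, the measured TCP pose, the force and the opening at its end, in the units of the state.
- sensors.observe(): the state, without advancing time (a new reading comes with each control period).
- camera(name): name is "scene" or "top" or "wrist"; returns a dict with "frame" (480x640x3 uint8, red, green, blue), "range_z" (480x640 float32, m along the optical axis (not along the pixel's ray), 0 where there is no reading), "fx", "fy", "cx", "cy" (pixels), "extrinsics" (4x4, takes a point from camera to world coordinates). Camera axes: x right, y down, z forward; pixel columns grow to the right and rows downward; lengths in m; the calibration is good to about 2 mm. The wrist camera is an equidistant fisheye: a pixel r from the principal point sees the ray r / f radians off the axis. A picture is of the moment at which its call begins.
- job.finish_job(): hands the job in, once; it reports no verdict.
The state is a dict: "time": time; "qpos": joint angles; "dq": joint speeds; "effort": joint torques, N m; "ee_pos": TCP position; "ee_rot": TCP orientation; "ft_force": force on the tool from outside, world axes, zero at the start; "ft_torque": the same for the moment, N m; "opening": finger opening in m.
Only numpy, scipy, OpenCV 4.12 (cv2) and the standard library are available. Lean on these libraries where they do the work, as an engineer would, in place of code of your own. Each camera call takes 0.05 s, during which the arm holds its last target.

## Task

Trim the bottle filler: push the small inner knob of the double dial down until you feel it take hold of the sprung stem beneath, turn it under that light push until the red gauge pointer stands at the green marker, and leave the outer ring as it is set (pushing too hard clutches the ring in and drags it). Then press the orange button fully home to store the setting, let go, and leave the bottles and other ware undisturbed.

Things in the scene. Friction and masses are not known exactly. Their poses are not given: they have to be found in the camera images.
- controller: the filler's dosing controller: white box with a blue top panel, 170 (x) by 310 (y) by 90 mm high, fixed to the table. Origin at the centre of its underside; x points to its back, y to its left, z up. Double dial on its left half, gauge on its right half, orange button at the front between them
- dial_center (a point): point on the common axis of the double dial, at the height of the outer ring's flat top (106 mm above the table); axes as the controller
- ring (a joint): angle of the black knurled outer ring (68 mm across, 16 mm tall, turns easily), rad, 0 at the start, clockwise from above positive; it must stay within 0.12 of 0
- knob_top (a point): centre of the top of the inner knob: aluminium, round, knurled, 26 mm across; its top stands 40 mm above the ring's when left alone. Hold it by its upper 19 mm, as it sinks up to 15 mm when pushed and the fingers must not reach the ring. A weak spring holds it up (1.2 N, 0.1 N more per mm); above the stem it turns idly
- knob (a joint): angle of the inner knob, rad, clockwise from above positive, unlimited; it reads idle turning too
- stem (a joint): angle of the hidden sprung stem under the knob, rad, clockwise positive. The knob meets it after 1.5 to 13.5 mm of push (differs, not measured): 3 N at the touch, then 5 N more per mm. It turns with the knob at a push of 6 to 12 N in all; lighter, it may slip. 1.6 mm past the touch (14 N up) it meets a hard clutch plate that drags the ring. It stays where it is left
- pointer_tip (a point): tip of the red pointer under the round gauge window on the right half of the panel, 37 mm from the gauge's centre. The pointer turns with the stem, one to one and in the same sense, so turning the engaged knob clockwise moves it clockwise
- marker_tip (a point): inner end of the green marker tab at the gauge's edge, on the same 37 mm circle and at the same height as the pointer tip; it does not move. At the start it is 0.6 to 1.45 rad clockwise of the pointer
- gauge_center (a point): centre of the round gauge (117 mm across, rim 13 mm above the panel, hard clear window), at the height of the pointer; 165 mm to the right of the dial's axis; axes as the controller
- store_top (a point): centre of the top of the orange push button (24 mm across, in a black housing) at the front edge of the panel between dial and gauge; it is pushed straight down about 6 mm
- store (a joint): travel of the orange button in m: 0 released, 0.006 fully pressed; springs back; about 5 N
- bottle1: clear pump bottle, 60 mm across, 157 mm tall, standing behind the controller; origin at the centre of its underside
- bottle2: as bottle1
- bottle3: as bottle1
- jar: white jar with blue lid, 56 mm across, 75 mm tall, right of the controller; origin at the centre of its underside
- cup: clear measuring cup, 66 mm across, 85 mm tall, right of the controller; origin at the centre of its underside
- collar: blue plastic collar lying flat, 60 mm across, 18 mm tall, left of the controller; origin at the centre of its underside

How it is judged:
On the way, in this order (a step that is already met when the one before it is completed fails the run):
1. the red pointer stands at the green marker (within 4 mm at the tip) (horizontal distance between pointer_tip and marker_tip below 0.004 m), for 0.3 s.
2. the orange button is pressed fully home (value of joint store above 0.005 m), for 0.05 s.
At the end, for the whole second after the job is handed in: The red pointer's tip is within 4 mm of the green marker's, the outer ring within 0.12 rad of where it was, the orange button sprung back up, the knob let go and still (horizontal distance between pointer_tip and marker_tip below 0.004 m and value of joint ring between -0.12 and 0.12 rad and value of joint store below 0.0015 m and velocity of joint knob between -0.05 and 0.05 rad/s); the robot touches nothing.
It fails at once if the outer ring is turned by more than 0.12 rad (value of joint ring above 0.12 rad or value of joint ring below -0.12 rad).
It fails at once if the button is pressed while the pointer is away from the marker (value of joint store above 0.004 m and horizontal distance between pointer_tip and marker_tip above 0.005 m).
It fails at once if a bottle, the jar, the cup or the collar is moved by more than 20 mm (distance of any of bottle1, bottle2, bottle3, jar, cup, collar from where it was at the start of the episode above 0.02 m).
It also fails if it takes over 54 s, if anything falls off the work surface, if the arm or the gripper's body presses on something with over 40 N, if the wrist force passes 120 N, or if a joint passes its speed limit or range.

## Working session

There is one attempt and no reset: what is moved stays moved. The work goes in short steps, Python scripts to look and compute and a tool call to move; the robot and the scene stay as the last step left them, time stands still between calls to the robot, and variables do not carry over. Pictures are saved under pics/ and viewed, and the job is handed in when it is done.

Besides the shell and the picture viewer there is one more tool, called as name([rows], argument=value, ...), one row to a line, values as JSON. servo_tool: Moves the arm, as the interface text tells. Its arguments: {"type":"object","properties":{"deltas":{"type":"array"},"grip":{"type":"number"}},"required":["deltas"]}

```bash
mkdir -p pics; ls
python3 - <<'E'
from cell import sensors,camera,job,r
import cv2,numpy as np
s=sensors.observe(); print({k:np.round(v,3) for k,v in s.items()}, r.pinch_z)
for n in("top","scene"):
    c=camera(n); cv2.imwrite(f"pics/{n}0.png",c["frame"][:,:,::-1]); np.savez(f"{n}0.npz",**c)
    print(n,c["fx"],c["cx"],c["cy"],np.round(c["extrinsics"],3))
E
```

```text
pics
{'time': np.float64(0.0), 'qpos': array([ 1.014,  0.343,  1.525, -0.   ,  1.275, -0.146]), 'dq': array([ 0.001, -0.001,  0.   , -0.   , -0.   ,  0.001]), 'effort': array([-1.0000e-03, -4.3125e+01, -2.4422e+01,  7.2000e-02,  5.6000e-02,
       -0.0000e+00]), 'ee_pos': array([0.209, 0.481, 0.226]), 'ee_rot': array([ 0.204,  0.979, -0.001, -0.   ]), 'ft_force': array([ 0.397, -0.631, -0.679]), 'ft_torque': array([ 0.016,  0.048, -0.004]), 'opening': np.float64(0.092)} 0.0188
top 619.185715621778 311.10963762530866 235.43019670816426 [[-0.028 -0.988  0.15   0.43 ]
 [-1.     0.028  0.004  0.005]
 [-0.008 -0.15  -0.989  1.22 ]
 [ 0.     0.     0.     1.   ]]
scene 524.2666726293908 325.26911160668516 243.87210358196742 [[ 0.516  0.735 -0.441  1.044]
 [ 0.857 -0.434  0.278 -0.258]
 [ 0.013 -0.521 -0.853  0.998]
 [ 0.     0.     0.     1.   ]]
```

View pics/top0.png

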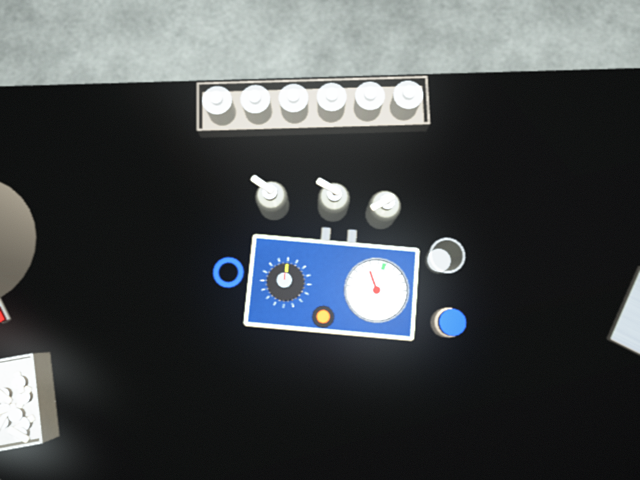

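View pics/scene0.png

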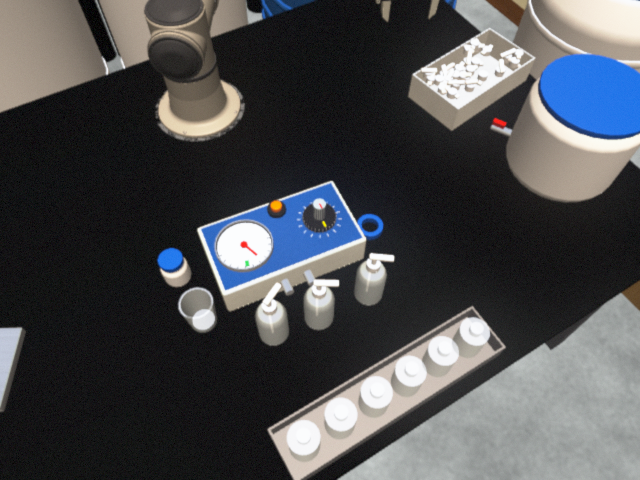

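Both views show the controller (top: panel 245–420 × 235–340, dial at (286,282), gauge at (377,290), button at (323,316)). Next I'll enlarge the panel.

Run:
```python
import cv2,numpy as np
t=cv2.imread("pics/top0.png")[228:348,238:428]
cv2.imwrite("pics/top0z.png",cv2.resize(t,None,fx=4.2,fy=4.2,interpolation=cv2.INTER_CUBIC))
t=cv2.imread("pics/scene0.png")[180:310,190:390]
cv2.imwrite("pics/scene0z.png",cv2.resize(t,None,fx=4,fy=4,interpolation=cv2.INTER_CUBIC))
```

```text
(no output)
```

View pics/top0z.png

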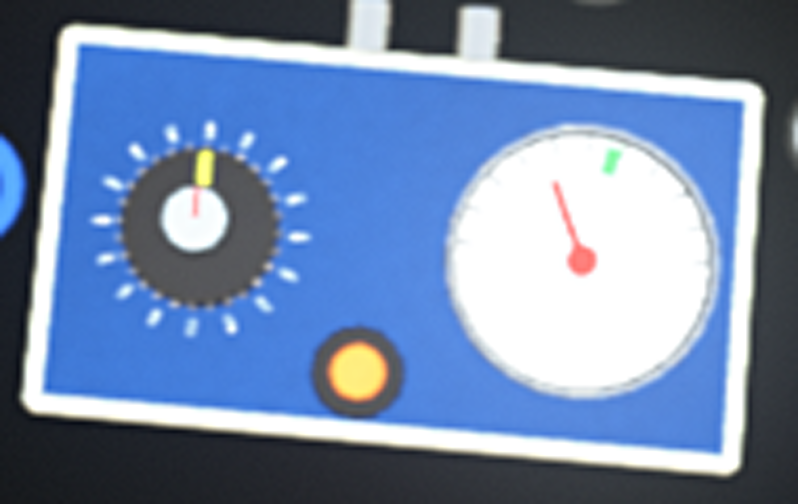

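View pics/scene0z.png

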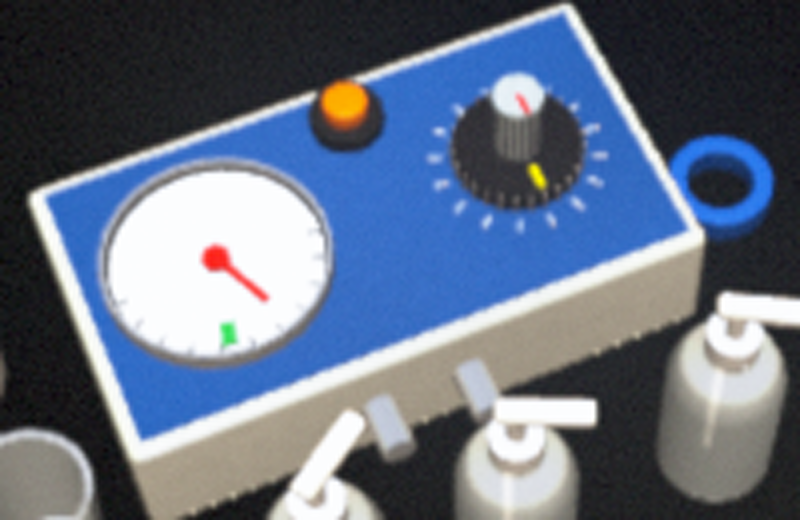

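```bash
cat > h.py <<'E'
import numpy as np
def ray(c,u,v):
    E=c["extrinsics"]; d=E[:3,:3]@np.array([(u-c["cx"])/c["fx"],(v-c["cy"])/c["fy"],1]); return E[:3,3],d
def plane(c,u,v,z):
    o,d=ray(c,u,v); return o+d*(z-o[2])/d[2]
def tri(c1,p1,c2,p2):
    o1,d1=ray(c1,*p1);o2,d2=ray(c2,*p2)
    A=np.stack([d1,-d2],1); t=np.linalg.lstsq(A,o2-o1,rcond=None)[0]
    a,b=o1+t[0]*d1,o2+t[1]*d2; return (a+b)/2,np.linalg.norm(a-b)
E
python3 - <<'E'
from h import *
T=np.load("top0.npz");S=np.load("scene0.npz")
zt=lambda x,y:(238+x/4.2,228+y/4.2); zs=lambda x,y:(190+x/4,180+y/4)
P={"knob":(zt(194,218),zs(518,94),.146),"gc":(zt(582,261),zs(216,258),.095),"ptr":(zt(556,183),zs(267,299),.095),"mk":(zt(608,173),zs(227,325),.095),"btn":(zt(358,372),zs(345,103),.11)}
for k,(a,b,z) in P.items():
    m,e=tri(T,a,S,b); print(k,np.round(m,4),round(e,4),"plane",np.round(plane(T,*a,z),4),np.round(plane(S,*b,z),4), "D",T["range_z"][int(a[1]),int(a[0])])
print("ring",plane(T,*zt(200,228),.106))
for c in [(62,28),(765,88),(740,472),(22,408)]: print(plane(T,*zt(*c),.09))
def depthpt(c,u,v):
    o,d=ray(c,u,v); return o+d*c["range_z"][int(round(v)),int(round(u))]
for k,(a,b,z) in P.items(): print(k,np.round(depthpt(T,*a),4),np.round(depthpt(S,*b),4))
E
```

```text
knob [0.517  0.0583 0.1466] 0.0003 plane [0.517  0.0581 0.146 ] [0.5167 0.0586 0.146 ] D 1.0715148
gc [ 0.4976 -0.1058  0.099 ] 0.0002 plane [ 0.4979 -0.1063  0.095 ] [ 0.4952 -0.1051  0.095 ] D 1.1157591
ptr [ 0.5318 -0.0954  0.0994] 0.0015 plane [ 0.5319 -0.0965  0.095 ] [ 0.5295 -0.0939  0.095 ] D 1.1227989
mk [ 0.5352 -0.1186  0.0995] 0.0004 plane [ 0.5356 -0.1192  0.095 ] [ 0.5327 -0.1177  0.095 ] D 1.1180626
btn [ 0.4529 -0.008   0.1086] 0.0004 plane [ 0.4528 -0.0081  0.11  ] [ 0.4538 -0.0082  0.11  ] D 1.0991002
ring [0.51588594 0.05763827 0.106     ]
[0.60678884 0.11722141 0.09      ]
[ 0.57136486 -0.19003604  0.09      ]
[ 0.40621877 -0.17042015  0.09      ]
[0.4418178  0.13666428 0.09      ]
knob [0.517  0.0581 0.1459] [0.5204 0.0564 0.1519]
gc [ 0.4977 -0.106   0.0978] [ 0.5019 -0.1069  0.1061]
ptr [ 0.5316 -0.0962  0.0983] [ 0.532  -0.0947  0.0994]
mk [ 0.5348 -0.1183  0.1038] [ 0.5396 -0.1196  0.1072]
btn [ 0.4527 -0.0081  0.1144] [ 0.4577 -0.0098  0.1158]
```

Triangulation of the two views agrees to within 1.5 mm. The checks also hold:
- Knob top is at z 0.1466.
- Dial-to-gauge distance is 165 mm.
- Yaw is −6.6°.

The pointer is about 0.62 rad short of the marker. Moving above the knob.

servo_tool([
  [[0.01, -0.0375, 0], 0],
  [[0.01, -0.0375, 0], 0],
  [[0.01, -0.0375, 0], 0],
  [[0.01, -0.0375, 0], 0],
  [[0.033, -0.034, -0.002], 0],
  [[0.033, -0.034, -0.002], 0],
  [[0.033, -0.034, -0.002], 0],
  [[0.033, -0.034, -0.002], 0],
  [[0.033, -0.034, -0.002], 0],
  [[0.033, -0.034, -0.002], 0],
  [[0.033, -0.034, -0.002], 0],
], grip=1.0)

```text
time: 1.48
ee_pos: [0.4837, 0.081, 0.2089]
ee_rot: [0.201, 0.98, -0.002, -0.002]
ft_force: [1.7, 0.5, -0.1]
opening: 0.0916
```

servo_tool([
  [[0.033, -0.023, 0], 0],
  [[0, 0, 0], 0],
  [[0, 0, 0], 0],
], grip=0.6)

```text
time: 1.85
ee_pos: [0.5179, 0.0548, 0.2071]
ee_rot: [0.203, 0.979, -0.002, -0.004]
ft_force: [-0.0, -0.5, 0.5]
opening: 0.0663
```

Run:
```python
from cell import sensors,camera
import cv2,numpy as np
s=sensors.observe(); print(np.round(s["ee_pos"],4),s["ft_force"],s["opening"],s["time"])
for n in("wrist","top","scene"):
    c=camera(n); np.savez(f"{n}1.npz",**c); cv2.imwrite(f"pics/{n}1.png",c["frame"][:,:,::-1])
print(c.keys()); s=sensors.observe(); print(s["ft_force"])
a=[cv2.imread(f"pics/{n}1.png") for n in("top","scene")]
cv2.imwrite("pics/both1.png",np.hstack([cv2.resize(a[0][200:360,220:440],(400,291)),cv2.resize(a[1][170:320,180:390],(400,291))]))
```

```text
[0.5179 0.0548 0.2071] [-0.04368567 -0.53380507  0.52866467] 0.06633250787898323 1.85
dict_keys(['frame', 'range_z', 'fx', 'fy', 'cx', 'cy', 'extrinsics'])
[ 0.0644336   0.4664194  -0.91512768]
```

View pics/wrist1.png

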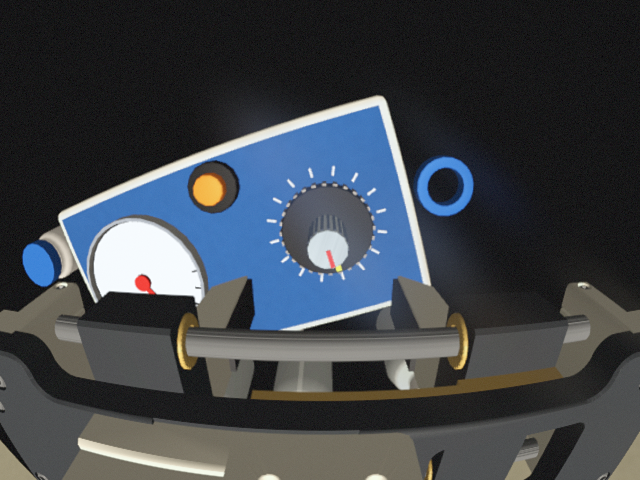

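View pics/both1.png

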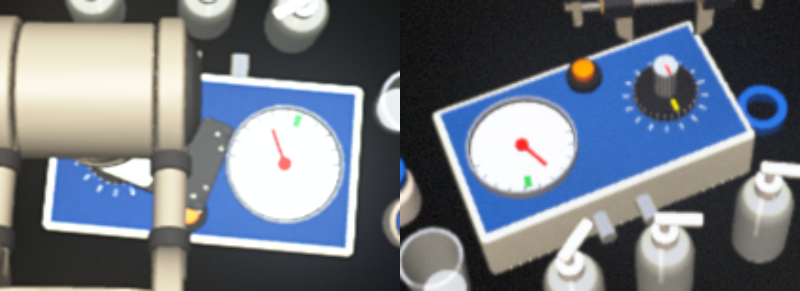

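The gauge stays visible in both the top and scene views. The wrist view shows the knob top at (328,249) and the button at (208,190). I'll check the knob position with the wrist calibration.

Run:
```python
import numpy as np
c=np.load("wrist1.npz"); E=c["extrinsics"]; print(np.round(E,3),c["fx"],c["cx"],c["cy"])
def fr(u,v,z):
    x,y=(u-c["cx"]),(v-c["cy"]); r=np.hypot(x,y); th=r/c["fx"]; d=E[:3,:3]@np.array([x/r*np.sin(th),y/r*np.sin(th),np.cos(th)])
    return E[:3,3]+d*(z-E[2,3])/d[2]
print(fr(328,249,.146),fr(208,190,.110),fr(143,283,.099))
```

```text
[[ 0.399  0.877  0.268  0.444]
 [ 0.917 -0.38  -0.122  0.088]
 [-0.005  0.294 -0.956  0.366]
 [ 0.     0.     0.     1.   ]] 371.64829954431775 322.12430736326945 233.3798178961446
[0.51621157 0.058812   0.146     ] [ 0.45262649 -0.00753561  0.11      ] [ 0.49808035 -0.10597412  0.099     ]
```

servo_tool([
  [[-0.0014, 0.0035, -0.02], 0],
  [[0, 0, -0.03], 0],
  [[0, 0, -0.017], 0],
  [[0, 0, 0], 0],
], grip=0.6)

```text
time: 2.5
ee_pos: [0.5146, 0.0621, 0.1408]
ee_rot: [0.2, 0.98, -0.002, -0.002]
ft_force: [-0.1, 0.5, 0.3]
opening: 0.0547
```

servo_tool([
  [[0.0019, -0.0038, 0], 0],
  [[0, 0, 0], 0],
  [[0, 0, -0.006], 0],
  [[0, 0, -0.005], 0],
  [[0, 0, 0], 0],
])

```text
time: 3.12
ee_pos: [0.5175, 0.0586, 0.1318]
ee_rot: [0.2, 0.98, -0.001, 0.001]
ft_force: [-0.5, -0.2, -0.3]
opening: 0.0552
```

servo_tool([
  [[-0.001, 0, -0.003], 0],
  [[0, 0, 0], 0],
  [[0, 0, 0], 0],
])

```text
time: 3.5
ee_pos: [0.5164, 0.0586, 0.1285]
ee_rot: [0.2, 0.98, -0.001, 0.001]
ft_force: [0.9, 0.2, 0.6]
opening: 0.0551
```

servo_tool([
  [[0, 0, 0], 0],
  [[0, 0, 0], 0],
  [[0, 0, 0], 0],
  [[0, 0, 0], 0],
  [[0, 0, 0], 0],
], grip=0.0)

```text
time: 4.12
ee_pos: [0.5166, 0.0586, 0.1288]
ee_rot: [0.2, 0.98, -0.001, 0.001]
ft_force: [0.9, 1.2, 0.0]
opening: 0.0249
```

servo_tool([
  [[0, 0, -0.001], 0],
  [[0, 0, -0.001], 0],
  [[0, 0, 0], 0],
])

```text
time: 4.5
ee_pos: [0.5166, 0.0586, 0.1267]
ee_rot: [0.2, 0.98, -0.001, 0.001]
ft_force: [-0.0, -0.4, 1.0]
opening: 0.0251
```

servo_tool([
  [[0, 0, -0.0015], 0],
  [[0, 0, 0], 0],
])

```text
time: 4.75
ee_pos: [0.5166, 0.0586, 0.1252]
ee_rot: [0.2, 0.98, -0.001, 0.001]
ft_force: [-0.5, -0.8, 0.6]
opening: 0.0252
```

servo_tool([
  [[0, 0, -0.0015], 0],
  [[0, 0, 0], 0],
])

```text
time: 5.0
ee_pos: [0.5166, 0.0586, 0.1236]
ee_rot: [0.2, 0.98, -0.001, 0.001]
ft_force: [-0.0, -0.5, 1.0]
opening: 0.0252
```

servo_tool([
  [[0, 0, -0.001], 0],
  [[0, 0, 0], 0],
])

```text
time: 5.25
ee_pos: [0.5166, 0.0586, 0.1226]
ee_rot: [0.2, 0.98, -0.001, 0.001]
ft_force: [-0.6, 0.7, 0.4]
opening: 0.0248
```

servo_tool([
  [[0, 0, -0.001], 0],
  [[0, 0, 0], 0],
])

```text
time: 5.5
ee_pos: [0.5166, 0.0586, 0.1215]
ee_rot: [0.2, 0.98, -0.001, 0.001]
ft_force: [-0.8, -0.3, 0.2]
opening: 0.0251
```

servo_tool([
  [[0, 0, -0.001], 0],
  [[0, 0, 0], 0],
])

```text
time: 5.75
ee_pos: [0.5166, 0.0586, 0.1206]
ee_rot: [0.2, 0.98, -0.001, 0.001]
ft_force: [-1.0, 0.1, 2.3]
opening: 0.0252
```

servo_tool([
  [[0, 0, -0.0007], 0],
  [[0, 0, 0], 0],
])

```text
time: 6.0
ee_pos: [0.5167, 0.0586, 0.1204]
ee_rot: [0.2, 0.98, -0.001, 0.001]
ft_force: [-1.4, 0.4, 4.4]
opening: 0.0252
```

servo_tool([
  [[0, 0, -0.0007], 0],
  [[0, 0, 0], 0],
])

```text
time: 6.25
ee_pos: [0.5167, 0.0586, 0.1201]
ee_rot: [0.2, 0.98, -0.001, 0.001]
ft_force: [-1.9, 0.4, 5.8]
opening: 0.025
```

servo_tool([
  [[0, 0, -0.0007], 0],
  [[0, 0, 0], 0],
])

```text
time: 6.5
ee_pos: [0.5167, 0.0586, 0.12]
ee_rot: [0.2, 0.98, -0.001, 0.002]
ft_force: [-1.9, -0.1, 5.5]
opening: 0.0255
```

servo_tool([
  [[0, 0, -0.001], 0],
  [[0, 0, -0.001], 0],
])

```text
time: 6.75
ee_pos: [0.5167, 0.0586, 0.119]
ee_rot: [0.199, 0.98, -0.001, 0.002]
ft_force: [-3.6, 0.1, 10.3]
opening: 0.0251
```

```bash
cat > m.py <<'E'
import sys
from cell import sensors,camera
import cv2,numpy as np
F=[]
tag=sys.argv[1]
for n in sys.argv[2].split(","):
    s=sensors.observe(); F.append(s["ft_force"]);
    c=camera(n); np.savez(f"{n}_{tag}.npz",**c); cv2.imwrite(f"pics/{n}_{tag}.png",c["frame"][:,:,::-1])
s=sensors.observe(); F.append(s["ft_force"])
print(s["time"],np.round(s["ee_pos"],4),"F",np.round(F,1).tolist(),np.mean(F,0),"T",s["ft_torque"],s["opening"])
E
python3 m.py a scene,wrist,scene
```

```text
6.9 [0.5168 0.0586 0.1191] F [[-3.6, 0.1, 10.3], [-2.7, 0.5, 10.6], [-3.0, -1.5, 10.4], [-2.8, -0.9, 9.6]] [-3.02469614 -0.45124738 10.23761112] T [-0.05795911  0.60046298 -0.03800376] 0.025224981803860083
```

servo_tool([
  [[0, 0, -0.0008], -3],
  [[0, 0, -0.0008], -3],
])

```text
time: 7.15
ee_pos: [0.5168, 0.0586, 0.119]
ee_rot: [0.252, 0.968, -0.001, 0.002]
ft_force: [-2.3, -0.3, 10.3]
opening: 0.0252
```

```bash
python3 m.py b scene,top
```

```text
7.25 [0.5168 0.0586 0.1189] F [[-2.3, -0.3, 10.3], [-3.7, 0.2, 10.5], [-3.5, -0.3, 9.8]] [-3.16190143 -0.13384533 10.20280058] T [-0.01764282  0.61040716 -0.03416387] 0.02498948261076076
```

```bash
cat > g.py <<'E'
import sys,cv2,numpy as np
from h import *
tag=sys.argv[1]
# rectify gauge to plane z=.0985 in both views, size 8px/mm ; red/green tip angles
gc=np.array([.4977,-.1060]); out=[]
for n in ("top","scene"):
    try: c=np.load(f"{n}_{tag}.npz" if tag!="0" else f"{n}0.npz")
    except FileNotFoundError: continue
    z=.099; N=400; s=.00035
    ii,jj=np.meshgrid(np.arange(N),np.arange(N),indexing="ij")
    X=gc[0]-(ii-N/2)*s; Y=gc[1]-(jj-N/2)*s
    W=np.stack([X,Y,np.full_like(X,z)],-1); E=c["extrinsics"]; p=(W-E[:3,3])@E[:3,:3]
    u=(c["fx"]*p[...,0]/p[...,2]+c["cx"]).astype(np.float32); v=(c["fy"]*p[...,1]/p[...,2]+c["cy"]).astype(np.float32)
    im=cv2.remap(c["frame"][:,:,::-1].copy(),u,v,cv2.INTER_CUBIC).astype(int); out.append(im.astype(np.uint8))
    B,G,R=im[...,0],im[...,1],im[...,2]
    rad=np.hypot(X-gc[0],Y-gc[1])
    red=np.clip(R-np.maximum(G,B)-25,0,None)*(rad<.05); grn=np.clip(G-np.maximum(R,B)-25,0,None)*(rad<.05)
    hub=red*(rad<.008); h=np.array([(hub*X).sum(),(hub*Y).sum()])/hub.sum()
    dist=np.hypot(X-h[0],Y-h[1])
    w=red*(dist>.015); a=np.array([(w*X).sum(),(w*Y).sum()])/w.sum()-h
    g=np.array([(grn*X).sum(),(grn*Y).sum()])/grn.sum()-h
    ap,ag=np.arctan2(a[1],a[0]),np.arctan2(g[1],g[0])
    print(n,"hub",h.round(4),"ptr",round(ap,3),"mk",round(ag,3),"mk r",np.hypot(*g).round(4),"remaining cw rad",round(ap-ag,3),"deg",round(np.degrees(ap-ag),1))
cv2.imwrite(f"pics/g_{tag}.png",np.hstack(out))
E
python3 g.py 0; python3 g.py b
```

```text
top hub [ 0.4989 -0.1051] ptr 0.299 mk -0.332 mk r 0.0446 remaining cw rad 0.63 deg 36.1
scene hub [ 0.497 -0.106] ptr 0.315 mk -0.333 mk r 0.0437 remaining cw rad 0.647 deg 37.1
top hub [ 0.4989 -0.1051] ptr 0.191 mk -0.332 mk r 0.0445 remaining cw rad 0.523 deg 30.0
scene hub [ 0.497 -0.106] ptr 0.212 mk -0.331 mk r 0.0437 remaining cw rad 0.543 deg 31.1
```

View pics/g_b.png

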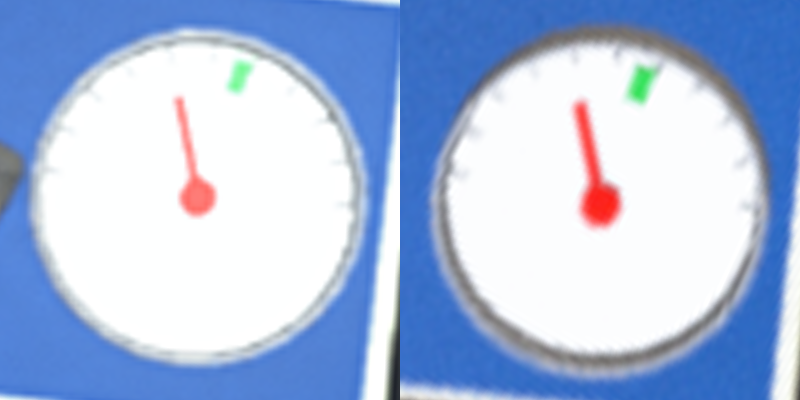

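The rectified gauge, from both views, shows the pointer moved 6.1° with the knob. About 30.5° remains.

servo_tool([
  [[0, 0, -0.0008], -3],
  [[0, 0, -0.0008], -3],
  [[0, 0, -0.0008], -3],
])

```text
time: 7.62
ee_pos: [0.5168, 0.0587, 0.1189]
ee_rot: [0.329, 0.944, -0.001, 0.003]
ft_force: [-3.0, -1.0, 10.0]
opening: 0.0254
```

servo_tool([
  [[0, 0, -0.0008], -3],
  [[0, 0, -0.0008], -3],
  [[0, 0, -0.0008], -3],
])

```text
time: 8.0
ee_pos: [0.5169, 0.0587, 0.1189]
ee_rot: [0.404, 0.915, -0.001, 0.004]
ft_force: [-3.6, -0.5, 10.5]
opening: 0.025
```

```bash
python3 m.py c scene,top; python3 g.py c;python3 - <<'E'
import cv2,numpy as np
a=cv2.imread("pics/scene0.png")[180:260,280:370];b=cv2.imread("pics/scene_c.png")[180:260,280:370]
cv2.imwrite("pics/ring_c.png",cv2.resize(np.hstack([a,b]),None,fx=4.4,fy=4.4,interpolation=cv2.INTER_CUBIC))
E
```

```text
8.1 [0.5169 0.0587 0.1189] F [[-3.6, -0.5, 10.5], [-3.2, 0.1, 10.2], [-3.6, -0.2, 9.7]] [-3.44963639 -0.21286806 10.12345381] T [-0.07404559  0.71970501 -0.02545106] 0.024973906421448935
top hub [ 0.4988 -0.1052] ptr -0.131 mk -0.329 mk r 0.0445 remaining cw rad 0.198 deg 11.4
scene hub [ 0.497  -0.1062] ptr -0.117 mk -0.327 mk r 0.0436 remaining cw rad 0.21 deg 12.1
```

View pics/ring_c.png

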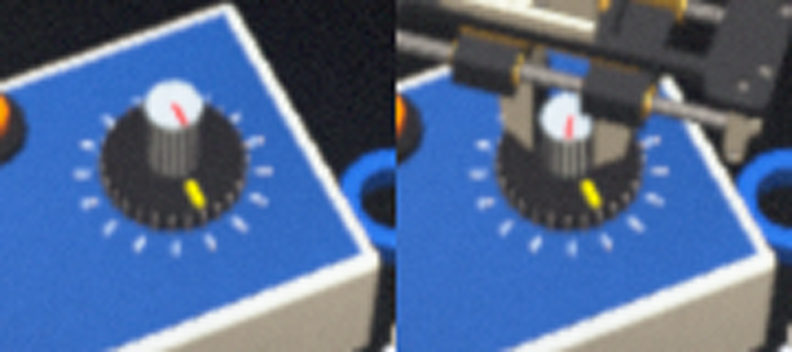

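The yellow ring mark hasn't moved, and 11.8° remains.

servo_tool([
  [[0, 0, -0.0008], -3],
  [[0, 0, -0.0008], -3],
  [[0, 0, -0.0008], -3],
  [[0, 0, -0.0008], -2.4],
])

```text
time: 8.6
ee_pos: [0.5169, 0.0588, 0.1189]
ee_rot: [0.495, 0.869, -0.002, 0.005]
ft_force: [-3.6, -0.3, 9.5]
opening: 0.0252
```

```bash
python3 m.py d scene,top; python3 g.py d
```

```text
8.7 [0.5169 0.0588 0.1189] F [[-3.6, -0.3, 9.5], [-4.0, -0.3, 10.1], [-4.0, -0.1, 10.3]] [-3.86993184 -0.23469178  9.97444908] T [-0.15037363  0.72456107 -0.06150618] 0.025081023035740124
top hub [ 0.4989 -0.1052] ptr -0.333 mk -0.328 mk r 0.0442 remaining cw rad -0.005 deg -0.3
scene hub [ 0.497  -0.1064] ptr -0.328 mk -0.324 mk r 0.0433 remaining cw rad -0.004 deg -0.2
```

View pics/g_d.png

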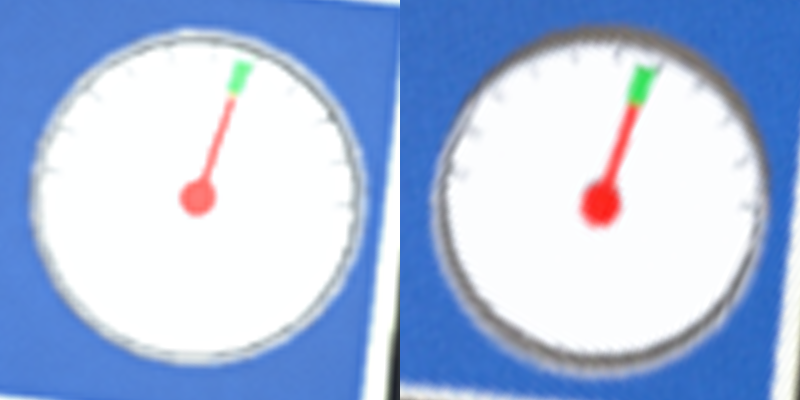

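The pointer meets the marker in both views, off by less than 0.3°. I'll lift straight up to free the stem, then open.

servo_tool([
  [[0, 0, 0], 0],
  [[0, 0, 0.001], 0],
  [[0, 0, 0.002], 0],
  [[0, 0, 0.002], 0],
  [[0, 0, 0.002], 0],
  [[0, 0, 0.002], 0],
  [[0, 0, 0], 0],
])

```text
time: 9.57
ee_pos: [0.5168, 0.0588, 0.1284]
ee_rot: [0.495, 0.869, -0.002, 0.005]
ft_force: [0.3, -0.1, 0.8]
opening: 0.0254
```

servo_tool([
  [[0, 0, 0], 0],
  [[0, 0, 0], 0],
  [[0, 0, 0], 0],
], grip=0.6)

```text
time: 9.95
ee_pos: [0.5168, 0.0589, 0.1281]
ee_rot: [0.495, 0.869, -0.002, 0.005]
ft_force: [0.7, 0.3, -0.2]
opening: 0.0502
```

```bash
python3 m.py e scene,top; python3 g.py e
```

```text
10.05 [0.5168 0.0589 0.1281] F [[0.7, 0.3, -0.2], [0.1, 0.0, -0.1], [0.2, -0.2, -0.0]] [ 0.3474468   0.06063195 -0.11339119] T [-0.06078401  0.03805599 -0.02796126] 0.05422001624828805
top hub [ 0.4989 -0.1052] ptr -0.333 mk -0.328 mk r 0.0442 remaining cw rad -0.005 deg -0.3
scene hub [ 0.4971 -0.1064] ptr -0.329 mk -0.325 mk r 0.0432 remaining cw rad -0.004 deg -0.2
```

servo_tool([
  [[0, 0, 0.025], 0],
  [[0, 0, 0.03], 0],
  [[0, 0, 0.015], 0],
  [[-0.02, -0.021, 0], 0],
  [[-0.022, -0.023, 0], 0],
  [[-0.018, -0.019, 0], 0],
  [[0, 0, 0], 0],
  [[0, 0, 0], 0],
])

```text
time: 11.05
ee_pos: [0.4556, -0.0052, 0.2004]
ee_rot: [0.495, 0.869, -0.001, 0.005]
ft_force: [0.1, 0.5, 0.6]
opening: 0.055
```

servo_tool([
  [[0, 0, 0], 0],
  [[0, 0, 0], 0],
  [[0, 0, 0], 0],
  [[0, 0, 0], 0],
], grip=0.0)

```text
time: 11.55
ee_pos: [0.4568, -0.0038, 0.2001]
ee_rot: [0.494, 0.87, -0.001, 0.005]
ft_force: [-0.1, 0.7, 0.4]
opening: 0.0198
```

```bash
python3 m.py f wrist,scene
```

```text
11.65 [ 0.4567 -0.0039  0.2001] F [[-0.1, 0.7, 0.4], [-0.2, 0.6, -0.3], [0.0, -0.2, 0.3]] [-0.09447369  0.38226898  0.13323228] T [-0.06547397 -0.00499715 -0.02449642] 0.01148844174096576
```

View pics/wrist_f.png

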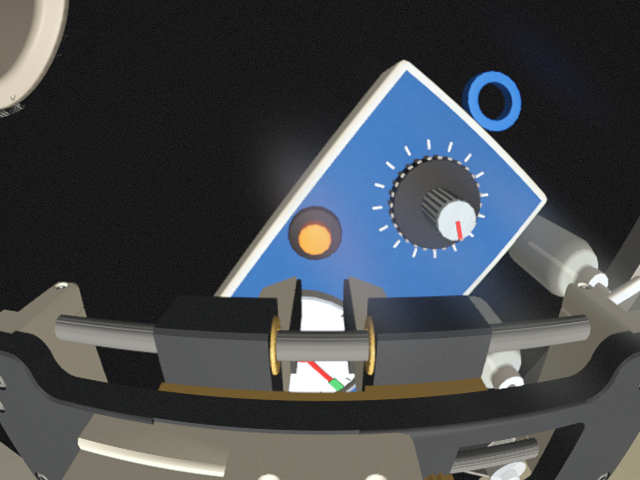

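View pics/scene_f.png

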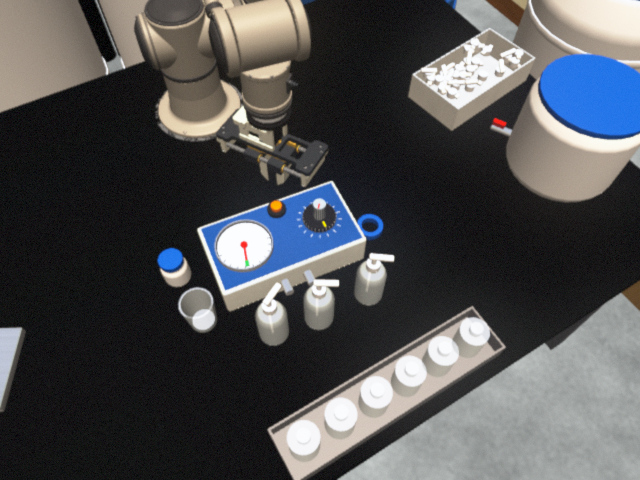

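The wrist view shows the button at (314,239) and the pointer on the marker; the scene is undisturbed. Centring over the button and going down.

servo_tool([
  [[-0.004, -0.004, -0.01], 0],
  [[0, 0, -0.03], 0],
  [[0, 0, -0.025], 0],
  [[0, 0, -0.005], 0],
  [[0, 0, 0], 0],
])

```text
time: 12.28
ee_pos: [0.4514, -0.0088, 0.1272]
ee_rot: [0.494, 0.869, -0.001, 0.005]
ft_force: [0.4, 0.1, -0.9]
opening: 0.0005
```

```bash
python3 m.py i scene,wrist
python3 - <<'E'
import cv2
a=cv2.imread("pics/scene_i.png")[150:250,220:350]
cv2.imwrite("pics/i.png",cv2.resize(a,None,fx=6,fy=6,interpolation=cv2.INTER_CUBIC))
E
```

```text
12.375 [ 0.4518 -0.0088  0.1278] F [[0.4, 0.1, -0.9], [-0.5, 1.5, 0.6], [0.5, -0.3, 0.3]] [0.14394747 0.44901897 0.01931162] T [-0.03708073  0.03052274  0.02069564] 0.00040814465202684835
```

View pics/i.png

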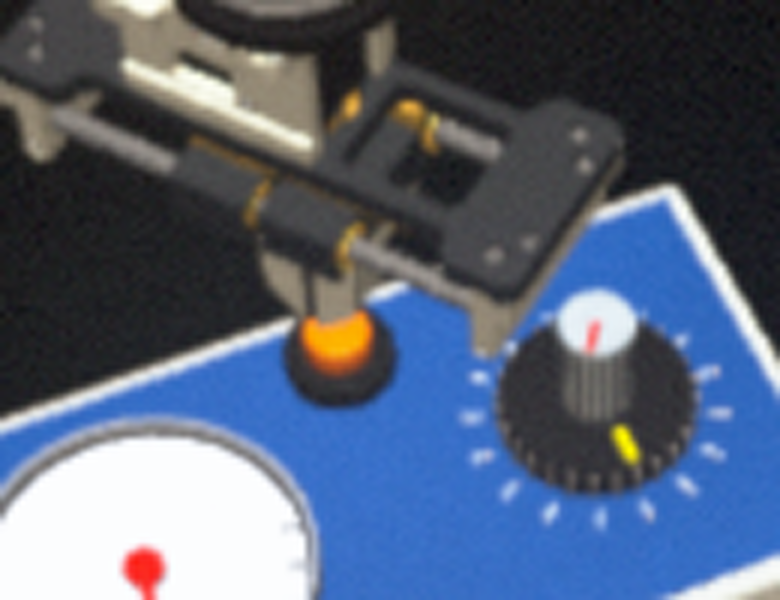

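The fingertip is over the button, but the gripper body's end hangs over the knob. I'll turn the tool 60° back for clearance before pressing.

servo_tool([
  [[0, 0, 0], 10],
  [[0, 0, 0], 10],
  [[0, 0, 0], 10],
  [[0, 0, 0], 10],
  [[0, 0, 0], 10],
  [[0, 0, 0], 10],
  [[0, 0, 0], 0],
  [[0, 0, 0], 0],
])

```text
time: 13.38
ee_pos: [0.456, -0.0096, 0.1348]
ee_rot: [-0.022, 1.0, 0.003, 0.012]
ft_force: [0.5, 0.0, -0.6]
opening: 0.0004
```

servo_tool([
  [[-0.003, 0.0018, -0.008], 0],
  [[0, 0, -0.007], 0],
  [[0, 0, 0], 0],
])

```text
time: 13.75
ee_pos: [0.4526, -0.0075, 0.1187]
ee_rot: [-0.02, 1.0, 0.003, 0.012]
ft_force: [0.1, 0.4, 0.7]
opening: 0.0003
```

servo_tool([
  [[0, 0, -0.003], 0],
  [[0, 0, 0], 0],
])

```text
time: 14.0
ee_pos: [0.4526, -0.0075, 0.1153]
ee_rot: [-0.02, 1.0, 0.003, 0.012]
ft_force: [0.5, 0.0, 1.3]
opening: -0.0
```

```bash
python3 m.py j top,scene; python3 g.py j
```

```text
14.1 [ 0.4528 -0.0075  0.1156] F [[0.5, 0.0, 1.3], [0.9, -0.2, -0.8], [0.0, -0.6, -1.1]] [ 0.4844233  -0.26697216 -0.1952963 ] T [ 0.04923636  0.05784607 -0.01460702] 0.00027972841091410106
top hub [ 0.502  -0.1065] ptr -0.327 mk -0.324 mk r 0.0408 remaining cw rad -0.003 deg -0.2
scene hub [ 0.4971 -0.1063] ptr -0.329 mk -0.325 mk r 0.0433 remaining cw rad -0.004 deg -0.2
```

servo_tool([
  [[0, 0, -0.003], 0],
  [[0, 0, -0.001], 0],
])

```text
time: 14.35
ee_pos: [0.4531, -0.0076, 0.1117]
ee_rot: [-0.02, 1.0, 0.003, 0.013]
ft_force: [-0.6, 0.3, 1.1]
opening: 0.0005
```

servo_tool([
  [[0, 0, -0.002], 0],
  [[0, 0, -0.001], 0],
])

```text
time: 14.6
ee_pos: [0.4531, -0.0076, 0.1088]
ee_rot: [-0.02, 1.0, 0.003, 0.013]
ft_force: [-0.2, 0.5, 4.3]
opening: 0.0004
```

servo_tool([
  [[0, 0, -0.002], 0],
  [[0, 0, -0.001], 0],
])

```text
time: 14.85
ee_pos: [0.4531, -0.0076, 0.1061]
ee_rot: [-0.02, 1.0, 0.003, 0.013]
ft_force: [-4.5, 0.3, 13.4]
opening: 0.0005
```

servo_tool([
  [[0, 0, -0.002], 0],
  [[0, 0, -0.001], 0],
])

```text
time: 15.1
ee_pos: [0.4532, -0.0076, 0.1061]
ee_rot: [-0.02, 1.0, 0.002, 0.014]
ft_force: [-5.9, -0.3, 17.2]
opening: 0.0001
```

```bash
python3 m.py k scene,wrist
python3 - <<'E'
import cv2,numpy as np
from h import *
a=cv2.imread("pics/scene_j.png")[185:235,250:305]
b=cv2.imread("pics/scene_k.png")[185:235,250:305]
cv2.imwrite("pics/k.png",cv2.resize(np.hstack([a,b]),None,fx=7,fy=7,interpolation=cv2.INTER_CUBIC))
for n in("scene0","top0"):
    c=np.load(n+".npz"); u0,v0=(276,208) if n[0]=="s" else (323,316)
    for v in range(v0-12,v0+13,2):
        row=[]
        for u in range(u0-10,u0+11,4):
            o,d=ray(c,u,v); row.append(round((o+d*c["range_z"][v,u])[2]*1000,0))
        print(row)
E
```

```text
15.2 [ 0.4532 -0.0076  0.106 ] F [[-5.9, -0.3, 17.2], [-6.8, 0.7, 19.4], [-6.0, 0.2, 18.4]] [-6.23650054  0.20331558 18.33316569] T [0.17577032 1.1792388  0.03303469] 0.0006937265833651847
[np.float64(-0.0), np.float64(1.0), np.float64(2.0), np.float64(1.0), np.float64(1.0), np.float64(3.0)]
[np.float64(2.0), np.float64(0.0), np.float64(-2.0), np.float64(3.0), np.float64(92.0), np.float64(89.0)]
[np.float64(0.0), np.float64(4.0), np.float64(105.0), np.float64(105.0), np.float64(92.0), np.float64(90.0)]
[np.float64(1.0), np.float64(105.0), np.float64(113.0), np.float64(114.0), np.float64(108.0), np.float64(94.0)]
[np.float64(93.0), np.float64(107.0), np.float64(112.0), np.float64(115.0), np.float64(102.0), np.float64(91.0)]
[np.float64(90.0), np.float64(106.0), np.float64(117.0), np.float64(115.0), np.float64(103.0), np.float64(95.0)]
[np.float64(89.0), np.float64(104.0), np.float64(110.0), np.float64(113.0), np.float64(102.0), np.float64(90.0)]
[np.float64(92.0), np.float64(103.0), np.float64(108.0), np.float64(111.0), np.float64(105.0), np.float64(95.0)]
[np.float64(92.0), np.float6
[... 1287 characters left out ...]
108.0), np.float64(99.0)]
[np.float64(105.0), np.float64(113.0), np.float64(114.0), np.float64(111.0), np.float64(109.0), np.float64(101.0)]
[np.float64(103.0), np.float64(101.0), np.float64(113.0), np.float64(117.0), np.float64(101.0), np.float64(105.0)]
[np.float64(91.0), np.float64(100.0), np.float64(112.0), np.float64(113.0), np.float64(101.0), np.float64(90.0)]
[np.float64(92.0), np.float64(100.0), np.float64(102.0), np.float64(102.0), np.float64(99.0), np.float64(88.0)]
[np.float64(94.0), np.float64(90.0), np.float64(101.0), np.float64(104.0), np.float64(88.0), np.float64(92.0)]
[np.float64(88.0), np.float64(88.0), np.float64(92.0), np.float64(89.0), np.float64(91.0), np.float64(93.0)]
```

View pics/k.png

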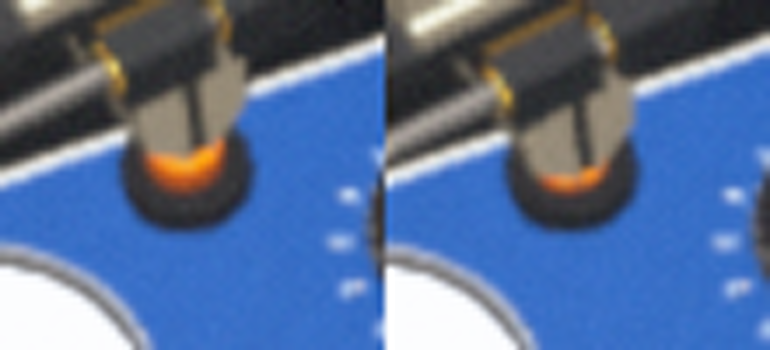

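The fingertip met a hard stop at z 0.106 under 18 N. That is about 6 mm below the button top (0.112) and above the housing (0.102), so the button is home. Retracting.

servo_tool([
  [[0, 0, 0.004], 0],
  [[0, 0, 0.02], 0],
  [[0, 0, 0.03], 0],
  [[0, 0, 0.03], 0],
  [[0, 0, 0.02], 0],
  [[0, 0, 0], 0],
  [[0, 0, 0], 0],
  [[0, 0, 0], 0],
])

```text
time: 16.2
ee_pos: [0.4518, -0.0074, 0.2098]
ee_rot: [-0.02, 1.0, 0.003, 0.012]
ft_force: [-0.7, -0.7, -0.2]
opening: 0.0004
```

```bash
python3 m.py l scene,top,wrist; python3 g.py l
python3 - <<'E'
import cv2,numpy as np
a=cv2.imread("pics/scene0.png")[180:260,250:350]
b=cv2.imread("pics/scene_l.png")[180:260,250:350]
cv2.imwrite("pics/l.png",cv2.resize(np.hstack([a,b]),None,fx=4,fy=4,interpolation=cv2.INTER_CUBIC))
E
```

```text
16.35 [ 0.4519 -0.0074  0.2101] F [[-0.7, -0.7, -0.2], [0.2, -0.1, -1.3], [-0.2, -0.5, 0.3], [-0.8, 0.5, 0.2]] [-0.39186362 -0.19267834 -0.231724  ] T [ 0.02993694 -0.00888278 -0.02864732] 0.0003542788034953375
top hub [nan nan] ptr nan mk nan mk r nan remaining cw rad nan deg nan
scene hub [ 0.497  -0.1064] ptr -0.329 mk -0.324 mk r 0.0433 remaining cw rad -0.005 deg -0.3g.py:18: RuntimeWarning: invalid value encountered in divide
  hub=red*(rad<.008); h=np.array([(hub*X).sum(),(hub*Y).sum()])/hub.sum()
g.py:20: RuntimeWarning: invalid value encountered in divide
  w=red*(dist>.015); a=np.array([(w*X).sum(),(w*Y).sum()])/w.sum()-h
```

View pics/l.png

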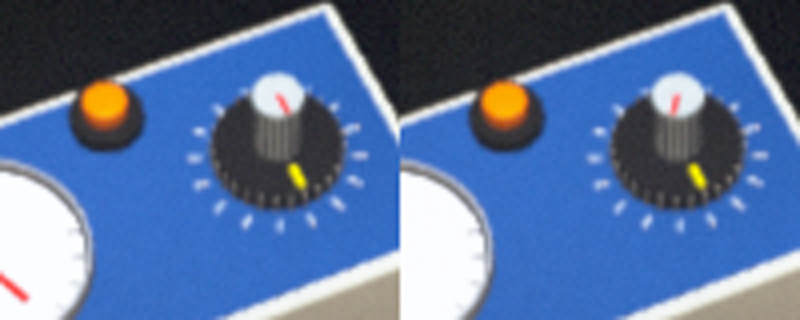

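View pics/scene_l.png

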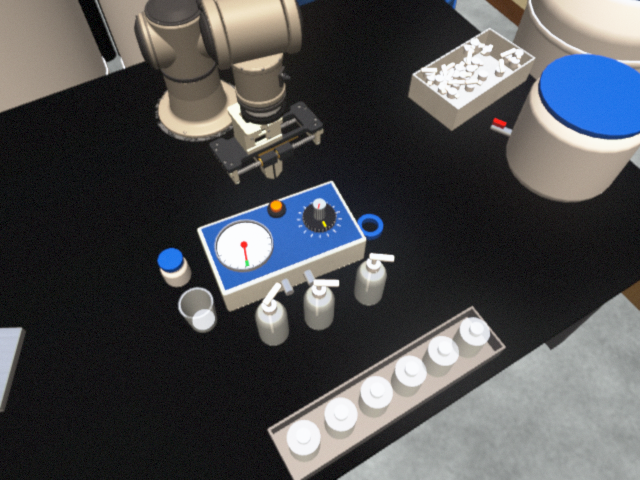

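The button is back up, the yellow ring mark is unchanged, the pointer is on the marker and the ware is where it was. Handing in.

```bash
python3 -c "
from cell import job
print(job.finish_job())"
```

```text
the job is handed in; nothing more can be done
None
```

The filler is trimmed and stored, and I handed the job in at about 16.4 s of the 54 s allowed; no verdict is reported.

- **Trim:** I gripped the knob and pushed it down about 8.5 mm until it met the stem. I then turned it about 37° clockwise under a steady 10 N. The top and scene cameras both put the pointer within 0.3° of the marker.
- **Store:** I let go of the knob, turned the closed gripper clear of it, and pressed the orange button to its hard stop. The fingertip stopped at z 0.106, about 6 mm below the button's top, at about 18 N. I judged it fully home from that height and force, because the button's travel can't be read directly.
- **Last checks:** After I backed off, the scene camera showed the pointer still 0.3° from the marker. The button was back up, the yellow ring mark was unmoved and the ware looked undisturbed. The arm was clear at z 0.21, with force readings at noise level.
- **Failed check:** The last top-camera reading of the gauge failed because no pointer was found in it, most likely because the arm blocked the view. The final pointer check therefore rests on the scene camera alone. The two cameras had agreed up to just before the press.

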